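# Dispense one spacer and nudge it into the taped square

## Robot

A 6-joint arm with a two-finger parallel gripper is mounted at the origin on the work surface. World frame = base frame: x ahead of the robot, y to its left, z up, the work surface at z = 0. Lengths are in mm, angles in rad, forces in N, time in s.
With the tool pointing down it reaches from about 375 to 825 mm from the base axis. Payload 5.5 kg.
Tool frame: the origin (TCP) lies where the fingers leave the gripper's body, on its centre line; the fingertips stand 73 mm ahead of it and the grasp point (between the pads) lies 54 mm ahead of it; z points along the fingers, y is the line along which they close (so a half turn about z gives the same grasp; the last joint's range is limited). The gripper opens to 85 mm and grips with 20 to 120 N. Pads are 22 mm wide; open, the fingers measure 114 mm over their backs; the gripper's body (76 mm by 85 mm) begins 54 mm behind the grasp point. The pads swing forward as they close: fully open they stand 13 mm farther back than shut.
Start: joints at [1.286, 0.314, -0.047, 1.21, 0, 1.571], TCP at [168.576, 575.827, 303.899] pointing down, gripper open.
Joint ranges: [-2.67, 2.67], [-0.69, 1.73], [-1.03, 1.25], [-2.08, 2.16], [-1.42, 1.45], [-3.14, 3.14]. Speed limits (rad/s): [2.39, 2.39, 3.01, 3.14, 3.14, 3.14].

## Interface

Orientations are given as a unit quaternion [w, x, y, z].
In Python, from bench import env gives the robot as it stands. Calls block until the motion is done:
- env.reach(position, orientation): joint-space move of the TCP to a pose.
- env.move_linear(position, attitude=None, speed=150, threshold=None): straight line of the TCP; attitude=None keeps the orientation; speed is the mean speed in mm/s. With threshold (N) it stops when the force on the tool has changed by that much, and returns True; else False.
- env.movej(angles): joint-space move.
- env.open() and env.grab(squeeze=None): open the fingers fully, or close them until they stop; squeeze is the grip in N (None keeps the last).
- env.dwell(seconds).
- env.inverse_kinematics(position, orientation): joint angles nearest the present ones, or None.
- env.get_obs(): the state.
- env.capture(name): name is "scene" or "top" or "wrist"; returns a dict with "img" (420x560x3 uint8, red, green, blue), "intrinsics" (3x3 intrinsics, pixels), "k1" (the pictures are not rectified: a ray, as slopes to the right and down, at radius r is drawn at 1 + k1 r^2 times it, then the intrinsics apply), "rvec" (rotation vector, rad) and "tvec" (3), from world to camera coordinates, as OpenCV has them. Camera axes: x right, y down, z forward; pixel columns grow to the right and rows downward; lengths in mm; the calibration is good to about 2 mm. A picture is of the moment at which its call begins. There is no depth.
A pose or a line that the arm cannot do raises env.Unreachable and nothing moves.
- env.sign_off(): hands the job in; it is judged then, once.
The state is a dict: "time_s": time; "joint_pos": joint angles; "joint_velocities": joint speeds; "joint_torque": joint torques, N m; "eef_pos": TCP position; "tcp_rot": TCP orientation; "wrist_force": force on the tool from outside, world axes, zero at the start; "torque": the same for the moment, N m; "grip_width": opening from 0.0 (shut) to 1.0 (fully open); "grasp_force": force on a finger pad.
Only numpy, scipy, OpenCV 4.12 (cv2) and the standard library are available. Lean on these libraries where they do the work, as an engineer would, in place of code of your own. Each camera call takes 0.05 s, during which the arm holds its last target. There are 200 camera calls.

## Task

At the electronics bench, press the red plunger of the spacer dispenser smoothly all the way down once and let it come back up, so that just one orange spacer slides out. Then, with the fingertips, gently nudge that spacer along the bench until it lies flat and wholly inside the yellow taped square. Do not grip or lift anything, and leave the black spacer in the blue square and everything else on the bench where it is.

Things in the scene. Friction and masses are not known exactly. Their poses are not given: they have to be found in the camera images.
- dispenser: Blue spacer dispenser, fixed. Origin on the bench under the centre of its clear magazine; its -x axis is the outlet direction. Magazine: x -22 to 22, y -22 to 22 mm, 44 mm high. Blue housing behind: x 22 to 112, y -28 to 28 mm, 56 mm high (low mounting tabs to y +-46), with the red plunger on top.
- outlet (a point): Middle of the outlet on the bench, 22 mm in front of the dispenser's origin: a 16 mm high gap under the magazine's front wall. Spacers slide out directly on the bench. A full press leaves the spacer's centre about 55 to 60 mm straight in front of this point if pressed at up to 150 mm/s; a faster press shoots it 40 to 60 mm further or more.
- plunger_top (a point): Centre of the flat top face of the red plunger cap (40 mm diameter, 12 mm thick), 62 mm behind the dispenser's origin along its +x axis; 112 mm above the bench when up, 70 mm when fully down.
- plunger (a joint): Plunger travel in m: 0 up (rest), 0.042 fully down at its stop. Sprung: straight down, about 3 N at first, 6 to 10 N at the bottom. It drives a slide (2 mm per mm) that shoves the bottom spacer out; once let up, the next spacer drops into place, so each full press gives one spacer.
- puck1_center (a point): Centre of the bottom orange spacer in the magazine, the one that comes out: a disc 32 mm in diameter, 12 mm high, about 15 g, lying flat (centre 6 mm above the bench).
- puck1: The same bottom orange spacer; origin at the centre of its underside, z axis up.
- puck2_center (a point): Centre of the second orange spacer of the stack (same size); it must stay in the magazine and drops 12 mm when the first has gone.
- puck3_center (a point): Centre of the third, topmost orange spacer of the stack; stays in the magazine.
- yellow_square: Square of yellow tape on the bench, flat (under 1 mm, nothing to bump into), 72 mm inside and 92 mm outside the tape. Origin at its centre, x and y axes along its sides. It lies in front of the outlet, 100 to 135 mm off to one side (left or right varies); the blue one lies on the other side.
- blue_square: The same square in blue tape, on the other side; not the goal.
- black_spacer: Black spacer, same size as the orange ones (32 mm diameter, 12 mm high), lying in the blue square; origin at the centre of its underside. Leave it.
- tape_roll: Roll of paper tape lying flat, 80 mm outer diameter, 25 mm high, beside the dispenser's housing; origin at the centre of its underside. Leave it.
- connector_module: Small black plug module, 72 x 45 x 26 mm, on the other side of the housing; origin at the underside of its black part. Leave it.
- control_unit: Aluminium finned control unit, 163 x 110 x 37 mm, to the left; origin at the centre of its underside. Leave it.
- power_adapter: Black power brick, 120 x 55 x 32 mm, to the right; origin at the centre of its underside. Leave it.
- phone: Black phone lying flat, 155 x 75 x 9 mm, to the right; origin at the centre of its underside. Leave it.
- screwdriver: Screwdriver, 190 mm long, lying to the far left; origin at the underside. Leave it.
Mind the look-alikes: they are no part of the job. What is meant by the dispenser is not pink or purple, and is the smaller of those in its own colour.

How it is judged (in metres and radians):
On the way, in this order (a step that is already met when the one before it is completed fails the run):
1. the plunger is pressed fully down and pushes the spacer out (value of joint plunger above 0.037 m and x of puck1_center in the frame of dispenser below -0.045 m), for 0.05 s.
2. the plunger is let up again, one spacer out (value of joint plunger below 0.004 m and x of puck1_center in the frame of dispenser below -0.045 m), for 0.1 s.
3. the spacer is nudged into the yellow square (x of puck1_center in the frame of yellow_square between -0.02 and 0.02 m and y of puck1_center in the frame of yellow_square between -0.02 and 0.02 m), for 0.2 s.
At the end, for the whole second after the job is handed in: The first orange spacer lies flat and at rest on the bench wholly inside the yellow tape (its centre within 20 mm of the square's centre along each side), the plunger is back up (within 4 mm), and the other two orange spacers are still in the magazine (all of step 3 and angle between puck1's own z axis and vertical below 0.15 rad and height (world z) of puck1_center below 0.012 m and linear speed of puck1 below 0.01 m/s and value of joint plunger below 0.004 m and x of each of puck2_center, puck3_center in the frame of dispenser above -0.02 m); the robot touches nothing.
It fails at once if another thing on the bench (black spacer, tape roll, connector module, control unit, power adapter, phone, screwdriver) is shifted by more than 15 mm (distance of any of tape_roll, connector_module, control_unit, power_adapter, phone, screwdriver, black_spacer from where it was at the start of the episode above 0.015 m).
It fails at once if the dispensed spacer is lifted (its centre more than 22 mm above the bench) (height (world z) of puck1_center above 0.022 m).
It fails at once if the dispensed spacer is gripped or pressed hard (over 15 N from the fingers) (contact force between the fingers and puck1 above 15 N).
It fails at once if a second spacer comes out of the dispenser (x of any of puck2_center, puck3_center in the frame of dispenser below -0.02 m).
It fails at once if spacers are taken out of the top of the magazine (height (world z) of any of puck2_center, puck3_center above 0.05 m).
It also fails if it takes over 48 s, if anything falls off the work surface, if the arm or the gripper's body presses on something with over 40 N, if the wrist force passes 120 N, or if a joint passes its speed limit or range.

## Working session

There is one attempt and no reset: what is moved stays moved. The work goes in short steps, each a Python script; the robot and the scene stay as the last script left them, time stands still between calls to the robot, and variables do not carry over. Pictures are saved under pics/ and viewed, at most 10 in all, crops included, and the job is handed in when it is done.

```bash
mkdir -p pics
cat > h.py <<'E'
import numpy as np, cv2
from bench import env
def snap(name,fn=None):
    c=env.capture(name)
    if fn: cv2.imwrite('pics/'+fn,c['img'][:,:,::-1])
    return c
def ray(c,uv):
    K=np.array(c['intrinsics'],float);k1=float(c['k1'])
    p=cv2.undistortPoints(np.array(uv,float).reshape(-1,1,2),K,np.array([k1,0,0,0,0])).reshape(-1,2)
    R=cv2.Rodrigues(np.array(c['rvec'],float))[0];t=np.array(c['tvec'],float).ravel()
    d=np.c_[p,np.ones(len(p))]@R
    return -R.T@t,d
def plane(c,uv,z):
    o,d=ray(c,uv); return o+d*((z-o[2])/d[:,2])[:,None]
def proj(c,P):
    return cv2.projectPoints(np.array(P,float).reshape(-1,1,3),np.array(c['rvec'],float),np.array(c['tvec'],float),np.array(c['intrinsics'],float),np.array([float(c['k1']),0,0,0,0]))[0].reshape(-1,2)
E
python3 - <<'E'
from h import *
for n in('top','scene'):
    c=snap(n,n+'0.png'); print(n,c['k1'],ray(c,[[280,210]]))
E
```

```text
top -0.08415247965791335 (array([ 216.26097405,   15.43205122, 1380.20190933]), array([[ 0.20546053, -0.00135021, -0.97884513]]))
scene -0.031606782577258886 (array([1251.22044732,  242.10528252, 1137.712543  ]), array([[-0.59350368, -0.19221336, -0.78169245]]))
```

View pics/top0.png

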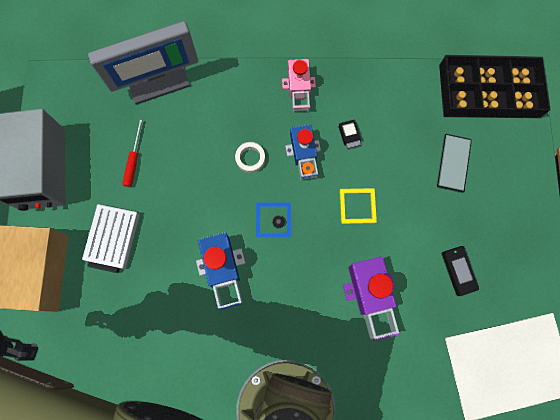

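View pics/scene0.png

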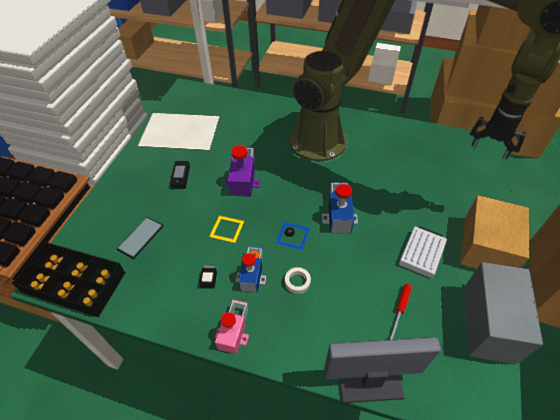

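Candidates in the top view are pink (300,68), small blue (305,140) with orange spacers at (308,168), large blue (215,260) and purple (380,285). By the description it's the small blue one, with its outlet facing the robot. The yellow square is at (358,206) and the blue square with the black spacer at (274,220). I'll check this in a crop and measure.

```bash
cat >> h.py <<'E'
def blobs(c,lo,hi,amin=20):
    hsv=cv2.cvtColor(np.ascontiguousarray(c['img']),cv2.COLOR_RGB2HSV)
    m=cv2.inRange(hsv,np.array(lo),np.array(hi))
    if lo[0]==0 and hi[0]<=5: m|=cv2.inRange(hsv,np.array([175,lo[1],lo[2]]),np.array([180,hi[1],hi[2]]))
    n,l,s,ce=cv2.connectedComponentsWithStats(m)
    return [(s[i],ce[i],(l==i).astype(np.uint8)) for i in range(1,n) if s[i][4]>=amin]
E
python3 - <<'E'
from h import *
c=snap('top'); im=c['img'][:,:,::-1]
cv2.imwrite('pics/crop.png',cv2.resize(im[110:250,230:400],None,fx=4,fy=4,interpolation=cv2.INTER_CUBIC))
for nm in('top','scene'):
    d=snap(nm);print(nm)
    for col,lo,hi,z in(('red',(0,150,90),(4,255,255),112),('orange',(6,150,100),(18,255,255),36),('yellow',(24,150,120),(34,255,255),0)):
        for s,ce,m in blobs(d,lo,hi):
            if s[4]<3000: print(col,s,ce.round(1),plane(d,[ce],z).round(1))
            if col=='yellow' and s[4]>100:
                cn=cv2.findContours(m,cv2.RETR_EXTERNAL,2)[0][0]
                W=plane(d,cn.reshape(-1,2).astype(float),0)[:,:2].astype(np.float32);print('rect',cv2.minAreaRect(W))
E
```

```text
top
red [293  60  15  15 180] [299.7  66.9] [[862.7 -37.8 112. ]]
red [297 129  16  15 183] [304.7 136.4] [[671.2 -48.5 112. ]]
red [123 152  15  35 315] [129.8 168.8] [[587.1 387.8 112. ]]
red [ 35 203   5   6  25] [ 37.2 205.2] [[494.1 615.4 112. ]]
red [204 247  22  22 383] [214.5 257.7] [[366.1 169.9 112. ]]
red [369 274  24  24 457] [380.3 285.5] [[ 299.9 -223.4  112. ]]
orange [302 163  12  11  96] [307.5 168.1] [[610.7 -58.5  36. ]]
yellow [340 189  37  34 482] [357.8 205.5] [[ 518.1 -193.     0. ]]
rect ((518.3677978515625, -192.95643615722656), (89.7320785522461, 93.6773910522461), 0.023042071610689163)
scene
red [231 146  16  13 172] [238.9 151.9] [[ 258.2 -229.7  112. ]]
red [336 184  16  15 188] [343.6 190.5] [[334.8 167.5 112. ]]
red [242 253  14  13 135] [248.6 259.2] [[673.8 -44.7 112. ]]
red [397 284  15  29 220] [404.  297.7] [[670.2 403.9 112. ]]
red [221 312  15  16 183] [227.9 319.5] [[866.  -34.6 112. ]]
orange [ 438    9   89  120 2068] [472.3  75.8] [[-592.5  592.1   36. ]]
orange [120  20  26  18 210] [131.1  27.2] [[ -565.5 -1165.8    36. ]]
orange [150  22  
[... 482 characters left out ...]
  5  20] [ 14.8 160. ] [[  465.6 -1092.4    36. ]]
orange [   0  173   89  105 1161] [ 43.2 227.6] [[ 711.9 -774.7   36. ]]
orange [ 49 186  44  57 139] [ 70.4 213.6] [[ 633.2 -719.9   36. ]]
orange [250 251   9   7  36] [254.9 253.5] [[605.6 -53.6  36. ]]
orange [  0 286  12  11  58] [  5.9 290.8] [[ 948.4 -737.1   36. ]]
orange [538 292  22  31 316] [549.2 308.1] [[543.2 825.7  36. ]]
orange [  0 296  30  15 104] [ 13.  302.9] [[ 975.7 -688.8   36. ]]
orange [ 35 308  16  10  54] [ 43.4 312.4] [[ 974.4 -580.8   36. ]]
yellow [210 216  34  27 281] [226.4 228.7] [[ 517.2 -189.8    0. ]]
rect ((515.8707275390625, -190.02313232421875), (94.5132827758789, 94.79552459716797), 1.0515010356903076)
```

View pics/crop.png

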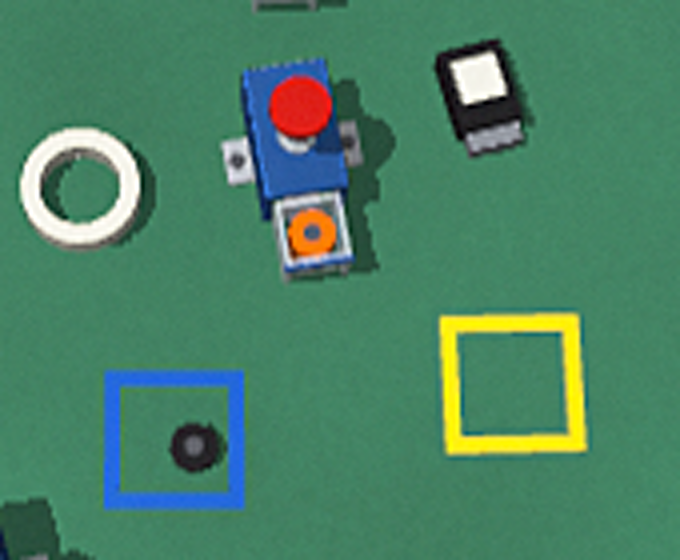

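The crop confirms it: the small blue dispenser holds the orange spacer at crop (312,232), with its plunger at (300,106). The yellow square is on the right and the blue one on the left. Next I press.

Run:
```python
from h import *
from scipy.spatial.transform import Rotation as Ro
o=env.get_obs(); print(o['time_s'],Ro.from_quat(np.roll(o['tcp_rot'],-1)).as_matrix().round(2).tolist())
q0=None
for a in (90,-90):   # tool x along world angle a, z down
    x=np.array([np.cos(np.radians(a)),np.sin(np.radians(a)),0]);z=np.array([0,0,-1.]);R=np.c_[x,np.cross(z,x),z]
    q=np.roll(Ro.from_matrix(R).as_quat(),1); j=env.inverse_kinematics([672,-47,230],q); print(a,j)
    if j is not None and (q0 is None or abs(j[5])<abs(j0[5])): q0,j0=q,j
env.grab(20)
env.reach([672,-47,230],q0)
env.move_linear([672,-47,188],speed=100)
r=env.move_linear([672,-47,143.5],speed=60,threshold=25)
o=env.get_obs(); print(r,o['eef_pos'],o['wrist_force'],o['time_s'])
if o['eef_pos'][2]<147:
    env.dwell(0.2)
    env.move_linear([672,-47,240],speed=100)
c=snap('top','top1.png'); print(env.get_obs()['time_s'],q0)
for s,ce,m in blobs(c,(6,150,100),(18,255,255)): print(s,ce,plane(c,[ce],12))
```

```text
0.25 [[-0.96, 0.28, -0.0], [0.28, 0.96, -0.0], [-0.0, -0.0, -1.0]]
90 [-0.06982677  0.48634898  0.03640885  1.1208562   0.          1.50096956]
-90 [-0.06982677  0.48634898  0.03640885  1.1208562   0.         -1.64062309]
False [672.97670466 -47.09874445 144.51095359] [-0.69484733  0.39811763  5.87064804] 5.3083
6.675 [0.         0.70710678 0.70710678 0.        ]
```

Run:
```python
from h import *
q0=[0,.70710678,.70710678,0]
env.reach([520,190,280],q0)
c=snap('top','top2.png'); print(env.get_obs()['time_s'])
for s,ce,m in blobs(c,(6,150,100),(18,255,255)): print(s,ce,plane(c,[ce],12))
d=snap('scene')
for s,ce,m in blobs(d,(6,150,100),(18,255,255)):
    if 200<ce[0]<320 and 180<ce[1]<320: print('scene',s,ce,plane(d,[ce],12))
im=c['img'][:,:,::-1]
cv2.imwrite('pics/crop2.png',cv2.resize(im[110:250,230:400],None,fx=4,fy=4,interpolation=cv2.INTER_CUBIC))
```

```text
7.825
[302 164  12  10  82] [307.26829268 168.68292683] [[616.10159491 -59.29451042  12.        ]]
[307 194  12  12 103] [312.44660194 199.47572816] [[531.74345133 -71.91611325  12.        ]]
scene [254 235  10  10  68] [258.30882353 239.08823529] [[534.80952969 -67.83642154  12.        ]]
```

View pics/crop2.png

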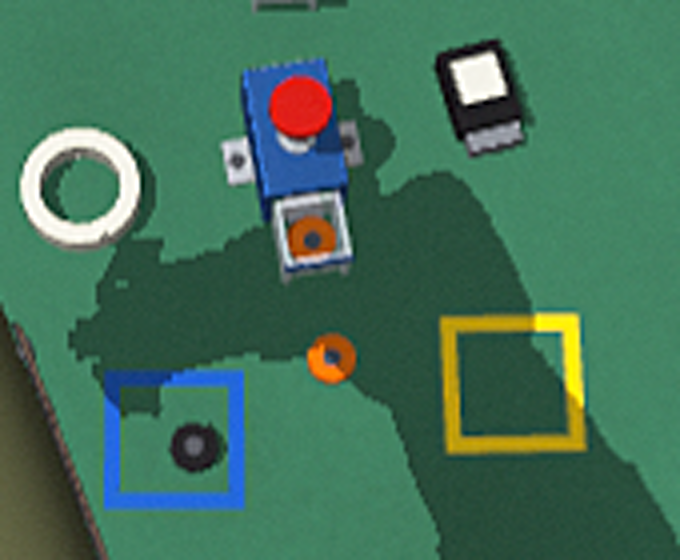

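The press gave one spacer, now at crop (332,358), about (533,-70). The second has dropped in the magazine and the plunger is up. Now I nudge it in stages.

```bash
cat >> h.py <<'E'
from scipy.spatial.transform import Rotation as Ro
def quat(a):
    x=np.array([np.cos(a),np.sin(a),0]);z=np.array([0,0,-1.])
    return np.roll(Ro.from_matrix(np.c_[x,np.cross(z,x),z]).as_quat(),1)
def push(p,g,frac,off=27,back=20):
    p,g=np.array(p,float),np.array(g,float); L=np.linalg.norm(g-p);u=(g-p)/L
    q=quat(np.arctan2(-u[1],-u[0]))
    s=p-u*(off+back); e=p+u*(L*frac-off)
    env.reach([*s,150],q); env.move_linear([*s,78],speed=100)
    env.move_linear([*e,78],speed=50)
    print('end',env.get_obs()['eef_pos'],env.get_obs()['wrist_force'])
    b=e-u*15; env.move_linear([*b,78],speed=60); env.move_linear([*b,180],speed=150)
def look(fn=None):
    env.reach([520,190,280],quat(np.pi/2))
    for nm in('top','scene'):
        c=snap(nm,fn if nm=='top' else None)
        for s,ce,m in blobs(c,(6,150,70),(18,255,255)):
            P=plane(c,[ce],12)[0]
            if 450<P[0]<600 and -260<P[1]<-40: print(nm,s,P.round(1))
    print(env.get_obs()['time_s'])
E
python3 - <<'E'
from h import *
push([533.3,-69.9],[517.2,-191.4],0.75)
look('top3.png')
E
```

```text
end [ 524.80072564 -134.09590887   78.01022754] [ 0.50721521 -0.17025261  0.20997796]
top [341 198  12  12 103] [ 520.5 -161.    12. ]
scene [230 226  10  10  71] [ 523.2 -156.4   12. ]
scene [252 253   7   5  21] [594.7 -55.5  12. ]
14.6833
```

Run:
```python
from h import *
push([521.8,-160],[517.3,-192.5],1.0)
look('top4.png')
im=cv2.imread('pics/top4.png')
cv2.imwrite('pics/crop4.png',cv2.resize(im[110:250,230:400],None,fx=4,fy=4,interpolation=cv2.INTER_CUBIC))
```

```text
end [ 520.97534049 -165.544135     77.94028799] [ 0.39845557  0.46664483 -0.93605622]
top [353 200  12  12 103] [ 515.4 -192.8   12. ]
scene [222 223   9   9  66] [ 518.5 -188.7   12. ]
scene [252 253   7   5  21] [594.7 -55.5  12. ]
20.675
```

View pics/crop4.png

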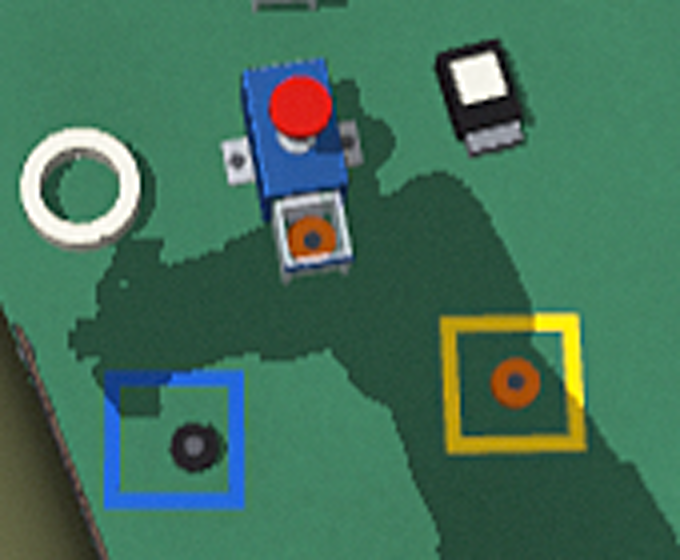

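The spacer lies at crop (516,382), centred in the yellow square. The plunger is up and nothing else has moved, so I'm handing in.

```bash
python3 -c "
from bench import env
print(env.sign_off())"
```

```text
the job is handed in; nothing more can be done
None
```

I pressed the plunger once and nudged the single orange spacer to within about 3 mm of the yellow square's centre; the job was handed in at about 21 s of the 48 s allowed, but no verdict came back.

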